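Close the well of a dry-block heater with its snug metal plug

ROBOT

A 6-joint arm with a two-finger parallel gripper is mounted at the origin on a cart in front of the work surface, level with it; the furniture and walls round the work are solid. World frame = base frame: x ahead of the robot, y to its left, z up, the work surface at z = 0. Lengths are in m, angles in rad, forces in N, time in s.
With the tool pointing down it reaches from about 0.35 to 0.975 m from the base axis. Payload 4.9 kg.
Tool frame: the origin (TCP) lies on the centre line of the jaws, within the pads' length; the fingertips stand manip.tcp_to_tips ahead of it and the grasp point (between the pads) is the TCP (manip.tcp_to_tips is the distance from the TCP to the fingertips, in m); y points along the fingers, z is the direction in which the jaws open and shut, and the axes are right-handed (so a half turn about y gives the same grasp; the last joint's range is limited). The gripper opens to 85 mm and grips with 20 to 120 N. Pads are 22 mm wide; open, the fingers measure 114 mm over their backs; the gripper's body (76 mm by 85 mm) begins 54 mm behind the grasp point. The pads swing forward as they close: fully open they stand 13 mm farther back than shut.
Start: joints at [-1.328, 0.053, 1.613, -0, 1.476, -0.119], TCP at [0.221, -0.585, 0.25] pointing down, gripper open.
Joint ranges: [-3.01, 3.01], [-1.01, 2.22], [0.06, 2.58], [-1.02, 4.17], [0.09, 2.62], [-3.14, 3.14]. Speed limits (rad/s): [2.57, 2.57, 3.14, 3.14, 3.14, 3.14].

INTERFACE

Orientations are given as a unit quaternion [w, x, y, z].
In Python, from plant import manip gives the robot as it stands.
- The arm moves only by the tool apply_moves, never from a script. Its argument "moves" is a list of rows, each a list of 7 numbers: the gripper's target within -1 to 1 (shut at 1, half-way at 0, fully open at -1), then the shift along the tool's x, y, z in mm, then the turn, a rotation vector about the tool's x, y, z in degrees. A call has 1 to 20 rows; each row shifts and turns the commanded pose from where the row before left it, along the tool's axes as they then stand; what a row does not reach is not made up. A row lasts 1/10 s, in which the tool goes at most 50 mm and 8.59 degrees, less where a joint would pass 70% of its speed; a pose out of reach is approached as far as the arm can. A call with a gripper value outside its range is refused whole. The fingers move at their own pace and stop on an object; the grip force is fixed at half the most. Time passes only in rows, so rows that do not move let the fingers close. It gives the time, the measured TCP pose, the force and the opening at its end, in the units of the state.
- manip.state(): the state, without advancing time (a new reading comes with each control period).
- manip.grab_frame(name): name is "scene" or "top"; returns the picture (400x640x3 uint8, blue, green, red); there is no depth.
- manip.calibration(name): a dict with "mtx" (3x3 intrinsics, pixels), "T" (4x4, takes a point from camera to world coordinates). Camera axes: x right, y down, z forward; pixel columns grow to the right and rows downward; lengths in m; the calibration is good to about 2 mm. A picture is of the moment at which its call begins. calibration takes no time and is no camera call.
- manip.job_done(): hands the job in, once; it reports no verdict.
The state is a dict: "time": time; "joint_pos": joint angles; "joint_vel": joint speeds; "joint_efforts": joint torques, N m; "tool_pos": TCP position; "tool_rot": TCP orientation; "contact_force": force on the tool from outside, world axes, zero at the start; "ft_torque": the same for the moment, N m; "gripper_width": opening from 0.0 (shut) to 1.0 (fully open).
Only numpy, scipy, OpenCV 4.12 (cv2) and the standard library are available. Lean on these libraries where they do the work, as an engineer would, in place of code of your own. Each camera call takes 0.05 s, during which the arm holds its last target. There are 200 camera calls.

TASK

Close the open well of the dry-block heater with its metal plug: draw the plug up out of its stand and tip its lower edge into the bore in the heater's metal top with the plug clearly leaning (about 15 degrees), then straighten it and slide it fully home, collar down on the metal, and let go. The fit is snug and the bore lies off the middle of its round insert, which may be turned any way, so feel your way in and press gently, never with more than about 15 N; leave the other things on the bench where they are.

Things in the scene. Friction and masses are not known exactly. Their poses are not given: they have to be found in the camera images.
- plug: snug steel plug. Shank 24 mm diameter, 40 mm long, flat sharp-edged lower end; then a collar 34 mm diameter, 6 mm thick (40-46 mm up); then a ribbed blue square head 24 x 24 mm (46-90 mm up), to grip by its flats. 0.11-0.23 kg. Origin: centre of the lower end; z up along the plug, x and y square to the head's flats. Starts upright in the stand; home, its lower end is 40 mm below the flange's top
- heater: dry-block heater, fixed, level: white case 160 x 120 x 70 mm. Origin: centre of its underside, on the bench; z up. In its top a round metal flange, 76 mm wide, top 76 mm above the bench, with a vertical bore: 25.2 mm diameter, over 44 mm deep, no chamfer, 8 mm off the flange's centre. Which way the flange is turned, so where the bore is, differs and is not measured: feel or see it
- well (a point): nominal centre of the metal flange's top on the heater (76 mm above the bench). The flange has sat down up to 1.5 mm off: the bore's centre lies 6.5 to 9.5 mm from this point, level with it, in an unmeasured direction that differs each time. The flange is firm and does not shift or turn in use. Fixed to the heater, same axes
- stand: the plug's stand, fixed to the bench: white block 70 x 70 x 28 mm on an 84 mm foot, with a loose round socket 27 mm in diameter and 18 mm deep in the middle, in which the plug stands. Origin: centre of its underside at bench height, z up.
- wash_bottle: bystander: white wash bottle with a red cap and bent spout, 208 mm tall. Origin: centre of its underside.
- beaker_1: bystander: clear beaker, 89 mm wide, 112 mm tall. Origin: centre of its underside.
- timer: bystander: small white bench timer, 66 x 62 x 18 mm. Origin: centre of its underside.
- small_bottle_2: bystander: white bottle with a blue cap, 54 mm wide, 98 mm tall. Origin: centre of its underside.
- measuring_cylinder: bystander: slender measuring cylinder, foot 62 mm wide, 186 mm tall. Origin: centre of its underside.
There are look-alikes about, which are no part of the job. Several things have the shape of the plug; the one meant has the colours described above.

How it is judged:
On the way, in this order (a step that is already met when the one before it is completed fails the run):
1. the plug is drawn up out of the stand: its lower end is above the stand's top (z of plug in the frame of stand above 0.032 m), for 0.1 s.
2. edge-first: the middle of the plug's lower end is in the bore's mouth, at least 0.5 mm below the flange's top, while the plug leans at least 8 degrees (z of plug in the frame of well below -0.0005 m and angle between plug's own z axis and vertical above 0.14 rad and horizontal distance between plug and well below 0.018 m), for 0.1 s.
At the end, for the whole second after the job is handed in: The plug is upright in the bore (within 3 degrees), its lower end at least 38 mm below the flange's top (collar down to within 2 mm), released and at rest (z of plug in the frame of well below -0.038 m and horizontal distance between plug and well below 0.012 m and angle between the z axis of plug and the z axis of heater, either way round below 0.05 rad and linear speed of plug below 0.01 m/s and contact force between the fingers and plug below 0.3 N); the robot touches nothing.
It fails at once if the plug presses on the heater with more than 16 N on its way in, or with more than 50 N once it is home (landing on its collar), or the robot presses on the heater with more than 16 N ((contact force between plug and heater above 16 N and z of plug in the frame of well above -0.038 m) or contact force between plug and heater above 50 N or contact force between any of the arm, the fingers and heater above 16 N).
It fails at once if one of the bystanders is shifted by more than 25 mm or tipped over (distance of any of wash_bottle, beaker_1, timer, small_bottle_2, measuring_cylinder from where it was at the start of the episode above 0.025 m or angle between any of wash_bottle, beaker_1, timer, small_bottle_2, measuring_cylinder's own z axis and vertical above 0.5 rad).
It also fails if it takes over 64 s, if anything falls off the work surface, if the arm or the gripper's body presses on something with over 40 N, if the wrist force passes 120 N, or if a joint passes its speed limit or range.

## Working session

There is one attempt and no reset: what is moved stays moved. The work goes in short steps, Python scripts to look and compute and a tool call to move; the robot and the scene stay as the last step left them, time stands still between calls to the robot, and variables do not carry over. Pictures are saved under pics/ and viewed, about 8 in all and at most 12, crops included, and the job is handed in when it is done.

Besides the shell and the picture viewer there is one more tool, called after "Emit:" by a JSON object that holds its "op" and its "data", one argument or row to a line. apply_moves: Moves the arm, as the interface text tells. Its arguments: {"type":"object","properties":{"moves":{"type":"array","items":{"type":"array","items":{"type":"number"}}}},"required":["moves"]}

```bash
mkdir -p pics; ls; python3 - <<'E'
from plant import manip
import cv2,numpy as np
s=manip.state();print(s, manip.tcp_to_tips)
for n in("scene","top"):
    im=manip.grab_frame(n);cv2.imwrite(f"pics/{n}0.png",im)
    c=manip.calibration(n);print(n,np.round(c["mtx"],1).tolist(),np.round(c["T"],4).tolist())
E
```

```text
pics
{'time': 0.0, 'joint_pos': array([-1.32799024e+00,  5.33750841e-02,  1.61431080e+00, -4.88912215e-07,
        1.47601846e+00, -1.19004569e-01]), 'joint_vel': array([-6.89154650e-05, -2.01744502e-03,  2.19072666e-04,  8.34956028e-04,
        2.54863505e-03,  6.00734101e-04]), 'joint_efforts': array([ 1.26420699e-03, -3.93676829e+01, -3.70177102e+01, -6.37588840e-06,
        6.99996526e-03,  1.90114953e-06]), 'tool_pos': array([ 0.2210835 , -0.58395444,  0.24904166]), 'tool_rot': array([ 0.12717638, -0.1272691 ,  0.69631242, -0.69482211]), 'contact_force': array([-0.04933923,  0.48714846,  0.21299611]), 'ft_torque': array([-0.01301802,  0.00292204, -0.03847229]), 'gripper_width': 1.0004090919895439} 0.019
scene [[429.7, 0.0, 320.1], [0.0, 429.7, 200.2], [0.0, 0.0, 1.0]] [[-0.656, -0.4022, 0.6387, -0.2412], [-0.7548, 0.35, -0.5548, 0.7091], [-0.0004, -0.846, -0.5332, 0.7513], [0.0, 0.0, 0.0, 1.0]]
top [[488.9, 0.0, 321.4], [0.0, 488.9, 205.1], [0.0, 0.0, 1.0]] [[0.0035, -0.9989, 0.0459, 0.4784], [-0.9996, -0.0049, -0.0289, 0.0289], [0.0291, -0.0458, -0.9985, 1.3683], [0.0, 0.0, 0.0, 1.0]]
```

View pics/scene0.png

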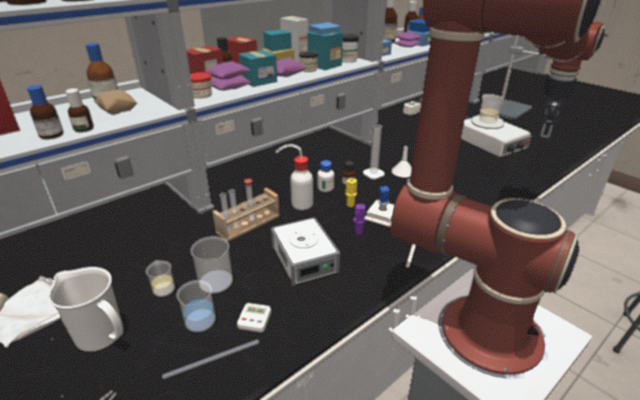

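View pics/top0.png

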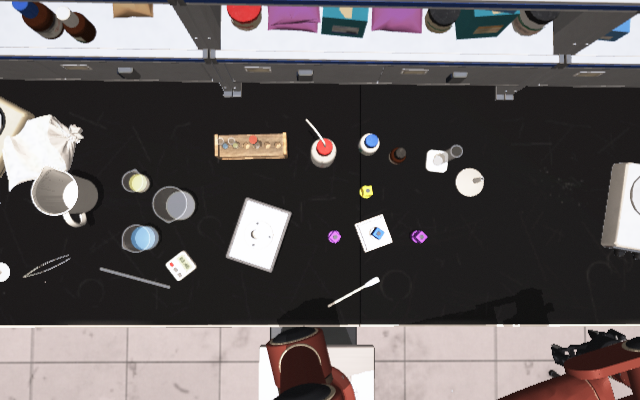

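The blue plug stands in the white stand (top 377,233; scene 384,197). The look-alikes are yellow (366,191 top) and two purple (335,237 and 419,237 top). The heater is at (259,234) top. I choose the blue one and check it in a close crop.

```bash
python3 - <<'E'
import cv2,numpy as np
t=cv2.imread("pics/top0.png");s=cv2.imread("pics/scene0.png")
a=cv2.resize(t[190:280,222:302],None,fx=5,fy=5,interpolation=cv2.INTER_CUBIC)[:450]
b=cv2.resize(t[205:260,345:400],(400,400),interpolation=cv2.INTER_CUBIC)
c=cv2.resize(s[215:285,265:345],(400,350),interpolation=cv2.INTER_CUBIC)
d=cv2.resize(s[175:235,345:405],(300,300),interpolation=cv2.INTER_CUBIC)
o=np.zeros((600,800,3),np.uint8)
o[:250,:400]=cv2.resize(t[215:265,219:299],(400,250),interpolation=cv2.INTER_CUBIC)
o[:300,400:700]=cv2.resize(t[205:265,345:405],(300,300),interpolation=cv2.INTER_CUBIC)
o[250:600,:400]=c;o[300:600,400:700]=d
cv2.imwrite("pics/crop0.png",o)
E
```

```text
(no output)
```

View pics/crop0.png

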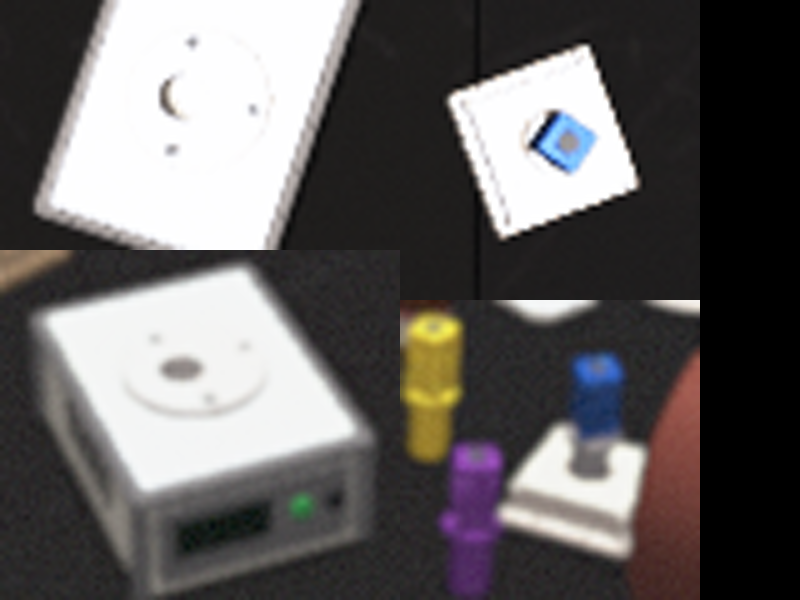

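The crop confirms the blue-headed plug in the stand. The bore is at scene ~(301,238.6) and top ~(256,234.4), to the left of the flange's middle in both views. Next I compute positions.

```bash
cat > h.py <<'E'
import cv2,numpy as np
from plant import manip
from scipy.spatial.transform import Rotation as R
C={n:manip.calibration(n) for n in("scene","top")}
def ray(n,p):
    d=C[n]["T"][:3,:3]@np.linalg.solve(C[n]["mtx"],[p[0],p[1],1.]);return C[n]["T"][:3,3],d
def atz(n,p,z):
    o,d=ray(n,p);return o+d*(z-o[2])/d[2]
def tri(ps,pt):
    a,u=ray("scene",ps);b,v=ray("top",pt)
    s=np.linalg.lstsq(np.c_[u,-v],b-a,rcond=None)[0];P=a+u*s[0];Q=b+v*s[1];return (P+Q)/2,np.linalg.norm(P-Q)
def rot(s):
    q=s["tool_rot"];return R.from_quat([q[1],q[2],q[3],q[0]])
def show():
    s=manip.state();M=rot(s).as_matrix()
    print(s["time"],"pos",np.round(s["tool_pos"]*1e3,2),"F",np.round(s["contact_force"],2),"T",np.round(s["ft_torque"],2),"w",round(s["gripper_width"],3));print(np.round(M,4).tolist());return s,M
E
python3 - <<'E'
from h import *
t=cv2.imread("pics/top0.png");sc=cv2.imread("pics/scene0.png")
def blue(im,x0,x1,y0,y1):
    h=cv2.cvtColor(im,cv2.COLOR_BGR2HSV);m=cv2.inRange(h,(95,110,90),(125,255,255));k=np.zeros_like(m);k[y0:y1,x0:x1]=m[y0:y1,x0:x1];return k
m=blue(t,360,395,220,248);p=np.argwhere(m)[:,::-1].astype(np.float32);r=cv2.minAreaRect(p);print("top blue",r,len(p))
print("top px", tri((384.6,187.4),(378,233.4)), atz("top",(378,233.4),.1), atz("top",r[0],.09))
w=np.array([atz("top",q,.09) for q in cv2.boxPoints(r)]);e=np.diff(w,axis=0);print("head yaw",np.degrees(np.arctan2(e[:,1],e[:,0])),np.linalg.norm(e,axis=1))
print("bore",tri((301,238.6),(256,234.4)),atz("scene",(301,238.6),.076),atz("top",(256,234.4),.076))
g=cv2.cvtColor(sc,cv2.COLOR_BGR2GRAY)[228:250,288:320];print(g)
g=cv2.cvtColor(t,cv2.COLOR_BGR2GRAY)[226:244,245:276];print(g)
show()
E
```

```text
top blue ((377.38458251953125, 232.9230499267578), (8.875203132629395, 8.875203132629395), 33.690067291259766) 62
top px (array([ 0.46330856, -0.1553258 ,  0.10351621]), np.float64(0.0014067469672872576)) [ 0.46378275 -0.15535146  0.1       ] [ 0.46490999 -0.15518784  0.09      ]
head yaw [ -33.81357304 -123.45262225  146.13004435] [0.02331269 0.02326526 0.02331235]
bore (array([0.46042397, 0.1640349 , 0.07473318]), np.float64(0.0018066714891309269)) [0.45976265 0.16568629 0.076     ] [0.45985413 0.16321468 0.076     ]
[[245 245 245 245 245 245 245 245 245 245 245 245 245 245 245 245 245 245
  245 245 245 245 245 245 245 245 245 245 245 246 246 236]
 [245 245 245 245 245 245 245 245 245 245 245 245 245 244 244 244 244 245
  244 244 244 245 245 245 245 245 245 245 245 245 245 242]
 [245 245 245 245 245 245 244 244 244 245 245 244 244 244 245 244 244 244
  244 244 244 244 244 244 244 245 245 245 245 245 245 246]
 [245 245 245 245 245 244 242 238 236 241 244 244 244 244 244 244 244 244
  244 244 244 244 243 244 244 244 245 245 245 245 245 246]
 [244 245 244 245 245 244 237 217 217 235 2
[... 4141 characters left out ...]
248 254 254 254]
 [252 254 254 254 254 254 254 254 254 254 254 254 254 254 254 254 254 254
  254 254 254 254 254 254 254 254 250 252 254 254 254]
 [253 254 254 254 254 254 254 254 254 254 254 254 254 254 254 254 254 254
  254 254 254 254 254 254 254 253 244 254 254 254 254]
 [254 253 254 254 254 254 254 254 254 254 254 254 254 254 254 254 254 254
  254 254 254 254 254 254 253 250 252 254 254 254 254]
 [254 253 254 254 254 254 254 250 248 250 254 254 254 254 254 254 254 254
  254 254 254 254 254 254 252 251 254 254 254 254 254]]
0.1 pos [ 221.09 -584.02  249.17] F [ 0.29  0.69 -0.23] T [-0.01  0.03  0.  ] w 1.005
[[-0.9353, -0.0004, 0.354], [-0.354, 0.0018, -0.9353], [-0.0002, -1.0, -0.0019]]
```

Emit:
{"op": "apply_moves", "data": {
  "moves": [
    [-1,-27,0,-22.5,0,0,0],
    [-1,-27,0,-22.5,0,0,0],
    [-1,-27,0,-22.5,0,0,0],
    [-1,-27,0,-22.5,0,0,0],
    [-1,-27,0,-22.5,0,0,0],
    [-1,-27,0,-22.5,0,0,0],
    [-1,-27,0,-22.5,0,0,0],
    [-1,-27,0,-22.5,0,0,0],
    [-1,-27,0,-22.5,0,0,0],
    [-1,-27,0,-22.5,0,0,0],
    [-1,-27,0,-22.5,0,0,0],
    [-1,-27,0,-22.5,0,0,0],
    [-1,-27,0,-22.5,0,0,0],
    [-1,-27,0,-22.5,0,0,0],
    [-1,0,8,0,0,-7.1,0],
    [-1,0,8,0,0,-7.1,0],
    [-1,0,8,0,0,-7.1,0],
    [-1,0,8,0,0,-7.1,0],
    [-1,0,8,0,0,-7.1,0],
    [-1,0,0,0,0,0,0]
  ]
}}

```text
time: 2.1
tool_pos: [0.4623, -0.1556, 0.2084]
tool_rot: [0.332, -0.334, 0.625, -0.623]
contact_force: [-0.8, 0.9, -0.3]
gripper_width: 1.001
```

```bash
python3 - <<'E'
from h import *
s,M=show()
t=manip.grab_frame("top");sc=manip.grab_frame("scene")
print(np.round(M.T@(np.array([.4635,-.1555,.105])-s["tool_pos"])*1e3,1))
o=np.zeros((500,800,3),np.uint8)
o[:,:400]=cv2.resize(t[183:283,328:408],(400,500),interpolation=cv2.INTER_CUBIC)
o[:,400:]=cv2.resize(sc[130:255,335:435],(400,500),interpolation=cv2.INTER_CUBIC)
cv2.imwrite("pics/a1.png",o)
E
```

```text
2.1 pos [ 462.27 -155.59  208.4 ] F [-0.79  0.94 -0.31] T [ 0.05  0.01 -0.02] w 1.001
[[-0.556, -0.0031, 0.8312], [-0.8312, 0.0016, -0.556], [0.0004, -1.0, -0.0035]]
[ -0.8 103.4   1.3]
```

View pics/a1.png

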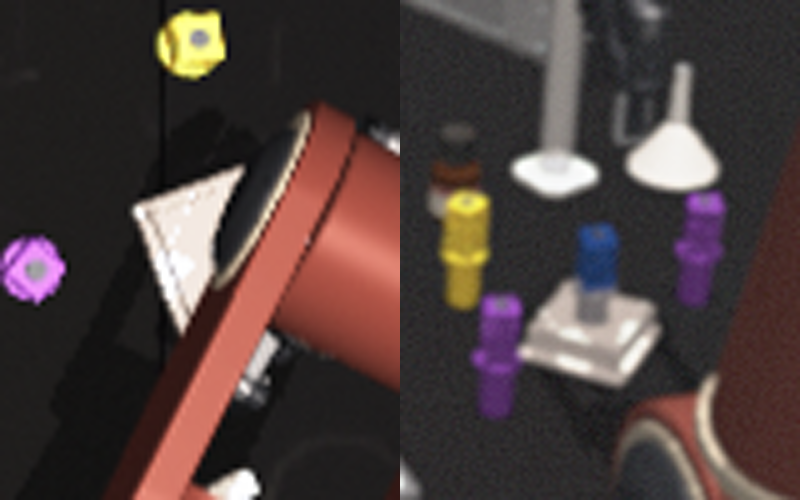

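The picture shows the plug free at scene (384.5,188.7). The open jaws are above it, lined up along the view. I descend and close.

Emit:
{"op": "apply_moves", "data": {
  "moves": [
    [-1,-0.8,14,1.3,0,0,0],
    [-1,0,14,0,0,0,0],
    [-1,0,14,0,0,0,0],
    [-1,0,14,0,0,0,0],
    [-1,0,14,0,0,0,0],
    [-1,0,14,0,0,0,0],
    [-1,0,14,0,0,0,0],
    [-1,0,14,0,0,0,0],
    [-1,0,14,0,0,0,0],
    [-1,0,0,0,0,0,0],
    [-0.4,0,0,0,0,0,0],
    [0,0,0,0,0,0,0],
    [0.2,0,0,0,0,0,0],
    [0.3,0,0,0,0,0,0],
    [1,0,0,0,0,0,0],
    [1,0,0,0,0,0,0],
    [1,0,0,0,0,0,0],
    [1,0,0,0,0,0,0]
  ]
}}

```text
time: 4.0
tool_pos: [0.4652, -0.1564, 0.085]
tool_rot: [-0.333, 0.333, -0.623, 0.624]
contact_force: [0.4, 1.6, 3.9]
gripper_width: 0.272
```

```bash
python3 - <<'E'
from h import *
s,M=show()
E
```

```text
4.0 pos [ 465.24 -156.43   85.04] F [0.44 1.61 3.92] T [0.02 0.18 0.02] w 0.272
[[-0.5558, 0.001, 0.8313], [-0.8313, -0.0005, -0.5558], [-0.0001, -1.0, 0.0011]]
```

Emit:
{"op": "apply_moves", "data": {
  "moves": [
    [1,0,-3,0,0,0,0],
    [1,0,-6,0,0,0,0],
    [1,0,-12,0,0,0,0],
    [1,0,-15,0,0,0,0],
    [1,0,-18,0,0,0,0],
    [1,0,-20,0,0,0,0],
    [1,0,-20,0,0,0,0],
    [1,0,-20,0,0,0,0],
    [1,0,0,0,0,0,0],
    [1,0,0,0,0,0,0],
    [1,0,0,0,0,0,0]
  ]
}}

```text
time: 5.1
tool_pos: [0.4641, -0.1558, 0.1972]
tool_rot: [0.333, -0.334, 0.624, -0.623]
contact_force: [0.0, -0.6, -1.7]
gripper_width: 0.271
```

```bash
python3 - <<'E'
from h import *
s,M=show()
P=C["scene"]["T"];q=np.linalg.inv(P)@np.r_[s["tool_pos"],1];u=C["scene"]["mtx"]@q[:3];u=u[:2]/u[2];print(u)
x,y=int(u[0]),int(u[1])
sc=manip.grab_frame("scene");cv2.imwrite("pics/a2.png",cv2.resize(sc[max(y-40,0):y+80,x-50:x+50],(500,600),interpolation=cv2.INTER_CUBIC));print(x-50,y-40)
E
```

```text
5.1 pos [ 464.07 -155.77  197.16] F [ 0.04 -0.61 -1.68] T [-0.02  0.02 -0.  ] w 0.271
[[-0.5558, -0.0019, 0.8313], [-0.8313, 0.001, -0.5558], [0.0002, -1.0, -0.0021]]
[386.86752752 158.96077276]
336 118
```

View pics/a2.png

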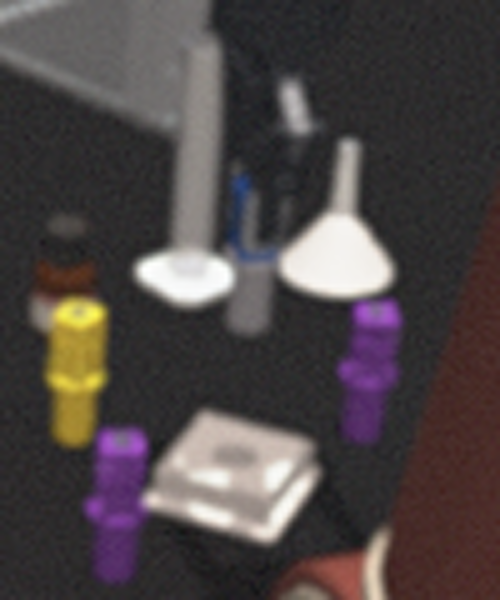

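The plug is held and out of the stand, with its lower end at px (385.6,183) and the empty socket below. I carry it over the bore and lean it.

Emit:
{"op": "apply_moves", "data": {
  "moves": [
    [1,-26.5,1.2,-18.1,0,0,0],
    [1,-26.5,1.2,-18.1,0,0,0],
    [1,-26.5,1.2,-18.1,0,0,0],
    [1,-26.5,1.2,-18.1,0,0,0],
    [1,-26.5,1.2,-18.1,0,0,0],
    [1,-26.5,1.2,-18.1,0,0,0],
    [1,-26.5,1.2,-18.1,0,0,0],
    [1,-26.5,1.2,-18.1,0,0,0],
    [1,-26.5,1.2,-18.1,0,0,0],
    [1,-26.5,1.2,-18.1,0,0,0],
    [1,0,0,-4.4,3.75,0,0],
    [1,0,0,-4.4,3.75,0,0],
    [1,0,0,-4.4,3.75,0,0],
    [1,0,0,-4.4,3.75,0,0],
    [1,0,0,0,0,0,0],
    [1,0,0,0,0,0,0]
  ]
}}

```text
time: 6.75
tool_pos: [0.4465, 0.1745, 0.1836]
tool_rot: [-0.373, 0.288, -0.537, 0.699]
contact_force: [0.7, 0.7, -1.5]
gripper_width: 0.273
```

```bash
cat >> h.py <<'E'
L=.075
def proj(n,X):
    q=np.linalg.inv(C[n]["T"])@np.r_[X,1];u=C[n]["mtx"]@q[:3];return u[:2]/u[2]
def stat():
    s,M=show();B=s["tool_pos"]+M[:,1]*L
    print("bottom",np.round(B*1e3,2),"lean",round(float(np.degrees(np.arccos(-M[2,1]))),2));return s,M,B
E
python3 - <<'E'
from h import *
s,M,B=stat();u=proj("scene",B);print(u,proj("scene",[.4605,.165,.076]),proj("top",B))
sc=manip.grab_frame("scene");t=manip.grab_frame("top")
o=np.zeros((600,800,3),np.uint8)
x0,y0=265,180
o[:]=cv2.resize(sc[y0:y0+75,x0:x0+100],(800,600),interpolation=cv2.INTER_CUBIC)
cv2.imwrite("pics/a3.png",o)
E
```

```text
6.75 pos [446.47 174.48 183.6 ] F [ 0.69  0.73 -1.53] T [ 0.13  0.16 -0.06] w 0.273
[[-0.5552, 0.2128, 0.804], [-0.8317, -0.1436, -0.5363], [0.0014, -0.9665, 0.2567]]
bottom [462.43 163.71 111.11] lean 14.88
[300.61560721 226.78983587] [301.027946   238.36274951] [254.38403832 233.58456353]
```

View pics/a3.png

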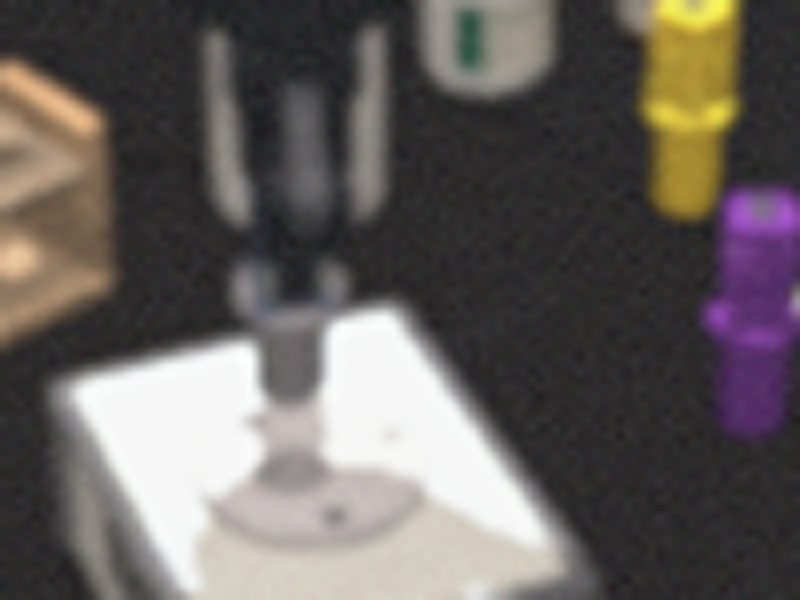

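Seen along the lean, the plug's shank (px x≈300.9) sits over the bore (px ≈301.2, 238). I lower to just above the flange.

Emit:
{"op": "apply_moves", "data": {
  "moves": [
    [1,0,7,-1.85,0,0,0],
    [1,0,7,-1.85,0,0,0],
    [1,0,7,-1.85,0,0,0],
    [1,0,7,-1.85,0,0,0],
    [1,0,1,-0.27,0,0,0],
    [1,0,0,0,0,0,0],
    [1,0,0,0,0,0,0],
    [1,0,0,0,0,0,0]
  ]
}}

```text
time: 7.65
tool_pos: [0.4475, 0.1745, 0.1551]
tool_rot: [-0.374, 0.287, -0.537, 0.7]
contact_force: [0.6, 0.6, -0.9]
gripper_width: 0.273
```

```bash
python3 -c "
from h import *
stat()"
```

```text
7.65 pos [447.47 174.53 155.11] F [ 0.56  0.61 -0.95] T [ 0.14  0.19 -0.02] w 0.273
[[-0.5558, 0.216, 0.8028], [-0.8313, -0.1435, -0.537], [-0.0008, -0.9658, 0.2593]]
bottom [463.67 163.76  82.68] lean 15.03
```

Emit:
{"op": "apply_moves", "data": {
  "moves": [
    [1,0,1,-0.27,0,0,0],
    [1,0,1,-0.27,0,0,0],
    [1,0,0,0,0,0,0],
    [1,0,0,0,0,0,0]
  ]
}}

```text
time: 8.05
tool_pos: [0.4472, 0.1744, 0.1525]
tool_rot: [-0.374, 0.287, -0.537, 0.7]
contact_force: [0.7, -0.2, -1.2]
gripper_width: 0.275
```

```bash
python3 -c "
from h import *
stat()"
```

```text
8.05 pos [447.16 174.38 152.48] F [ 0.73 -0.22 -1.16] T [0.09 0.14 0.03] w 0.275
[[-0.5559, 0.2151, 0.803], [-0.8313, -0.1439, -0.5369], [0.0001, -0.9659, 0.2588]]
bottom [463.29 163.58  80.04] lean 15.0
```

Emit:
{"op": "apply_moves", "data": {
  "moves": [
    [1,0,1,-0.27,0,0,0],
    [1,0,1,-0.27,0,0,0],
    [1,0,0,0,0,0,0],
    [1,0,0,0,0,0,0]
  ]
}}

```text
time: 8.45
tool_pos: [0.4471, 0.1744, 0.1504]
tool_rot: [-0.374, 0.287, -0.537, 0.7]
contact_force: [-0.9, 0.3, -0.5]
gripper_width: 0.273
```

```bash
python3 -c "
from h import *
stat()"
```

```text
8.45 pos [447.12 174.36 150.35] F [-0.95  0.32 -0.54] T [0.16 0.17 0.04] w 0.273
[[-0.5559, 0.215, 0.803], [-0.8313, -0.1439, -0.5369], [0.0001, -0.966, 0.2587]]
bottom [463.25 163.57  77.9 ] lean 14.99
```

Emit:
{"op": "apply_moves", "data": {
  "moves": [
    [1,0,1,-0.27,0,0,0],
    [1,0,0,0,0,0,0],
    [1,0,0,0,0,0,0]
  ]
}}

```text
time: 8.75
tool_pos: [0.4471, 0.1744, 0.1494]
tool_rot: [-0.374, 0.287, -0.537, 0.7]
contact_force: [0.5, 0.2, -2.5]
gripper_width: 0.275
```

```bash
python3 -c "
from h import *
stat()"
```

```text
8.75 pos [447.15 174.37 149.36] F [ 0.5   0.19 -2.49] T [ 0.07  0.11 -0.02] w 0.275
[[-0.5559, 0.2151, 0.803], [-0.8313, -0.1439, -0.5369], [0.0001, -0.9659, 0.2588]]
bottom [463.28 163.58  76.91] lean 15.0
```

Emit:
{"op": "apply_moves", "data": {
  "moves": [
    [1,0,1,-0.27,0,0,0],
    [1,0,0,0,0,0,0],
    [1,0,0,0,0,0,0]
  ]
}}

```text
time: 9.05
tool_pos: [0.4471, 0.1744, 0.1483]
tool_rot: [-0.374, 0.287, -0.537, 0.7]
contact_force: [1.1, 0.2, -1.9]
gripper_width: 0.272
```

```bash
python3 -c "
from h import *
stat()"
```

```text
9.05 pos [447.15 174.39 148.31] F [ 1.08  0.19 -1.91] T [ 0.03  0.18 -0.03] w 0.272
[[-0.5559, 0.2151, 0.803], [-0.8313, -0.1439, -0.5369], [0.0, -0.9659, 0.2588]]
bottom [463.28 163.6   75.87] lean 15.0
```

Emit:
{"op": "apply_moves", "data": {
  "moves": [
    [1,0,1,-0.27,0,0,0],
    [1,0,0,0,0,0,0],
    [1,0,0,0,0,0,0]
  ]
}}

```text
time: 9.35
tool_pos: [0.4472, 0.1744, 0.1474]
tool_rot: [-0.374, 0.287, -0.537, 0.7]
contact_force: [0.3, 0.4, -1.5]
gripper_width: 0.271
```

```bash
python3 -c "
from h import *
stat()"
```

```text
9.35 pos [447.21 174.41 147.36] F [ 0.32  0.44 -1.46] T [0.16 0.11 0.05] w 0.271
[[-0.5559, 0.2152, 0.8029], [-0.8313, -0.1438, -0.537], [-0.0001, -0.9659, 0.2588]]
bottom [463.35 163.63  74.91] lean 15.0
```

Emit:
{"op": "apply_moves", "data": {
  "moves": [
    [1,0,1,-0.27,0,0,0],
    [1,0,0,0,0,0,0],
    [1,0,0,0,0,0,0]
  ]
}}

```text
time: 9.65
tool_pos: [0.4473, 0.1746, 0.1464]
tool_rot: [-0.374, 0.287, -0.537, 0.7]
contact_force: [0.6, 0.3, -1.7]
gripper_width: 0.275
```

```bash
python3 -c "
from h import *
stat()"
```

```text
9.65 pos [447.34 174.63 146.42] F [ 0.63  0.33 -1.7 ] T [ 0.44 -0.03  0.11] w 0.275
[[-0.5558, 0.2157, 0.8029], [-0.8313, -0.1432, -0.537], [-0.0008, -0.9659, 0.2589]]
bottom [463.51 163.89  73.98] lean 15.0
```

Emit:
{"op": "apply_moves", "data": {
  "moves": [
    [1,0,1,-0.27,0,0,0],
    [1,0,0,0,0,0,0],
    [1,0,0,0,0,0,0]
  ]
}}

```text
time: 9.95
tool_pos: [0.4473, 0.1747, 0.1455]
tool_rot: [-0.374, 0.287, -0.537, 0.7]
contact_force: [0.7, 2.3, 0.1]
gripper_width: 0.275
```

```bash
python3 -c "
from h import *
s,M,B=stat()
sc=manip.grab_frame('scene')
cv2.imwrite('pics/a4.png',cv2.resize(sc[190:265,265:365],(800,600),interpolation=cv2.INTER_CUBIC))"
```

```text
9.95 pos [447.28 174.72 145.49] F [0.7  2.3  0.08] T [0.65 0.18 0.16] w 0.275
[[-0.5558, 0.2155, 0.8029], [-0.8313, -0.143, -0.5371], [-0.0009, -0.966, 0.2587]]
bottom [463.45 164.    73.05] lean 14.99
```

View pics/a4.png

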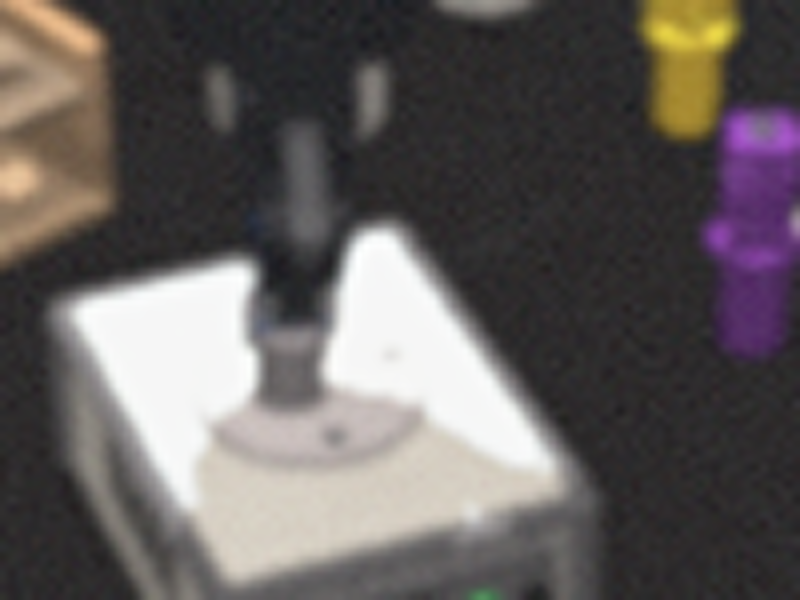

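The lower end is in the mouth (crop 290,400), with light side contact pushing toward -x and -z of the tool. I ease off sideways and feel for the -z wall.

Emit:
{"op": "apply_moves", "data": {
  "moves": [
    [1,-0.6,0,0,0,0,0],
    [1,0,0,0,0,0,0],
    [1,0,0,0,0,0,0]
  ]
}}

```text
time: 10.3
tool_pos: [0.4474, 0.1749, 0.1454]
tool_rot: [-0.374, 0.287, -0.537, 0.7]
contact_force: [-2.6, 2.0, 2.0]
gripper_width: 0.271
```

```bash
python3 -c "
from h import *
stat()"
```

```text
10.3 pos [447.43 174.88 145.39] F [-2.62  1.99  1.96] T [0.48 0.37 0.02] w 0.271
[[-0.5559, 0.2149, 0.803], [-0.8312, -0.144, -0.537], [0.0002, -0.966, 0.2587]]
bottom [463.55 164.08  72.94] lean 14.99
```

Emit:
{"op": "apply_moves", "data": {
  "moves": [
    [1,0,-0.26,-0.97,0,0,0],
    [1,0,0,0,0,0,0],
    [1,0,0,0,0,0,0]
  ]
}}

```text
time: 10.6
tool_pos: [0.4464, 0.1752, 0.1448]
tool_rot: [-0.374, 0.287, -0.537, 0.7]
contact_force: [0.8, 0.8, 0.1]
gripper_width: 0.277
```

```bash
python3 -c "
from h import *
stat()"
```

```text
10.6 pos [446.42 175.19 144.78] F [0.8  0.75 0.12] T [0.24 0.14 0.03] w 0.277
[[-0.5559, 0.2146, 0.8031], [-0.8312, -0.1445, -0.5368], [0.0009, -0.966, 0.2587]]
bottom [462.52 164.35  72.33] lean 14.99
```

Emit:
{"op": "apply_moves", "data": {
  "moves": [
    [1,0,-0.26,-0.97,0,0,0],
    [1,0,0,0,0,0,0],
    [1,0,0,0,0,0,0]
  ]
}}

```text
time: 10.9
tool_pos: [0.4459, 0.1757, 0.1452]
tool_rot: [-0.374, 0.287, -0.537, 0.7]
contact_force: [2.1, -2.3, -1.7]
gripper_width: 0.275
```

```bash
python3 -c "
from h import *
stat()"
```

```text
10.9 pos [445.9  175.71 145.16] F [ 2.14 -2.32 -1.74] T [-0.12 -0.23 -0.04] w 0.275
[[-0.5558, 0.2153, 0.8029], [-0.8313, -0.1446, -0.5367], [0.0006, -0.9658, 0.2594]]
bottom [462.05 164.86  72.73] lean 15.03
```

The -z wall is felt, so the bore centre lies about 0.7 mm back, near (461.5,165.2). I straighten about the lower end in stages.

Emit:
{"op": "apply_moves", "data": {
  "moves": [
    [1,0,0.07,3.15,-2.5,0,0],
    [1,0,0.07,3.15,-2.5,0,0],
    [1,0,0,0,0,0,0],
    [1,0,0,0,0,0,0]
  ]
}}

```text
time: 11.3
tool_pos: [0.4509, 0.1724, 0.1465]
tool_rot: [-0.361, 0.303, -0.567, 0.676]
contact_force: [1.3, -0.4, -0.1]
gripper_width: 0.274
```

```bash
python3 -c "
from h import *
stat()"
```

```text
11.3 pos [450.91 172.41 146.51] F [ 1.26 -0.39 -0.14] T [-0.09 -0.16  0.03] w 0.274
[[-0.5563, 0.1445, 0.8183], [-0.8309, -0.0971, -0.5478], [0.0003, -0.9847, 0.1741]]
bottom [461.74 165.13  72.66] lean 10.03
```

Emit:
{"op": "apply_moves", "data": {
  "moves": [
    [1,0,0.07,3.15,-2.5,0,0],
    [1,0,0.07,3.15,-2.5,0,0],
    [1,0,0,0,0,0,0],
    [1,0,0,0,0,0,0]
  ]
}}

```text
time: 11.7
tool_pos: [0.456, 0.1691, 0.1473]
tool_rot: [-0.348, 0.318, -0.595, 0.651]
contact_force: [1.2, -2.2, -1.1]
gripper_width: 0.272
```

```bash
python3 -c "
from h import *
stat()"
```

```text
11.7 pos [455.98 169.11 147.28] F [ 1.15 -2.17 -1.07] T [-0.22 -0.24 -0.02] w 0.272
[[-0.5559, 0.0732, 0.828], [-0.8313, -0.0494, -0.5537], [0.0003, -0.9961, 0.0883]]
bottom [461.47 165.41  72.58] lean 5.07
```

Emit:
{"op": "apply_moves", "data": {
  "moves": [
    [1,0.2,0.07,3.5,-2.5,0,0],
    [1,0,0.07,3.5,-2.5,0,0],
    [1,0,0,0,0,0,0],
    [1,0,0,0,0,0,0]
  ]
}}

```text
time: 12.1
tool_pos: [0.4613, 0.1653, 0.1474]
tool_rot: [-0.333, 0.333, -0.623, 0.624]
contact_force: [2.0, 0.1, -1.5]
gripper_width: 0.271
```

```bash
python3 -c "
from h import *
stat()"
```

```text
12.1 pos [461.28 165.27 147.41] F [ 1.99  0.12 -1.49] T [-0.1  -0.15 -0.04] w 0.271
[[-0.5557, -0.0, 0.8314], [-0.8314, -0.0007, -0.5557], [0.0006, -1.0, 0.0004]]
bottom [461.28 165.22  72.41] lean 0.04
```

Emit:
{"op": "apply_moves", "data": {
  "moves": [
    [1,0,1,0,0,0,0],
    [1,0,0,0,0,0,0],
    [1,0,0,0,0,0,0]
  ]
}}

```text
time: 12.4
tool_pos: [0.4614, 0.1653, 0.1466]
tool_rot: [-0.333, 0.333, -0.624, 0.624]
contact_force: [0.5, 0.6, -0.8]
gripper_width: 0.272
```

```bash
python3 -c "
from h import *
stat()"
```

```text
12.4 pos [461.39 165.32 146.63] F [ 0.48  0.56 -0.82] T [0.09 0.03 0.02] w 0.272
[[-0.5554, -0.0002, 0.8316], [-0.8316, -0.0001, -0.5554], [0.0002, -1.0, -0.0001]]
bottom [461.38 165.31  71.63] lean 0.01
```

Upright and in, with no load. I slide down in modest steps, checking force.

Emit:
{"op": "apply_moves", "data": {
  "moves": [
    [1,0,1,0,0,0,0],
    [1,0,1,0,0,0,0],
    [1,0,1,0,0,0,0],
    [1,0,0,0,0,0,0]
  ]
}}

```text
time: 12.8
tool_pos: [0.4617, 0.165, 0.1435]
tool_rot: [0.333, -0.333, 0.624, -0.624]
contact_force: [-0.2, 0.2, -0.9]
gripper_width: 0.271
```

```bash
python3 -c "
from h import *
stat()"
```

```text
12.8 pos [461.65 165.   143.47] F [-0.21  0.16 -0.94] T [-0.01 -0.02  0.05] w 0.271
[[-0.5559, -0.0005, 0.8312], [-0.8312, -0.0001, -0.5559], [0.0004, -1.0, -0.0004]]
bottom [461.61 165.    68.47] lean 0.03
```

Emit:
{"op": "apply_moves", "data": {
  "moves": [
    [1,0,1,0,0,0,0],
    [1,0,1,0,0,0,0],
    [1,0,1,0,0,0,0],
    [1,0,0,0,0,0,0]
  ]
}}

```text
time: 13.2
tool_pos: [0.4617, 0.165, 0.1406]
tool_rot: [0.333, -0.333, 0.624, -0.624]
contact_force: [-0.3, -0.1, -1.2]
gripper_width: 0.271
```

```bash
python3 -c "
from h import *
stat()"
```

```text
13.2 pos [461.71 165.02 140.56] F [-0.26 -0.12 -1.24] T [ 0.04 -0.04 -0.02] w 0.271
[[-0.5559, -0.0004, 0.8313], [-0.8313, -0.0001, -0.5559], [0.0003, -1.0, -0.0002]]
bottom [461.69 165.02  65.56] lean 0.02
```

Sliding freely. I continue in larger batches.

Emit:
{"op": "apply_moves", "data": {
  "moves": [
    [1,0,1.5,0,0,0,0],
    [1,0,1.5,0,0,0,0],
    [1,0,1.5,0,0,0,0],
    [1,0,1.5,0,0,0,0],
    [1,0,0,0,0,0,0],
    [1,0,0,0,0,0,0]
  ]
}}

```text
time: 13.8
tool_pos: [0.4618, 0.1651, 0.1347]
tool_rot: [0.333, -0.333, 0.624, -0.624]
contact_force: [1.1, 0.1, -1.6]
gripper_width: 0.271
```

```bash
python3 -c "
from h import *
stat()"
```

```text
13.8 pos [461.8  165.06 134.73] F [ 1.14  0.12 -1.61] T [ 0.   -0.03 -0.05] w 0.271
[[-0.5559, -0.0001, 0.8313], [-0.8313, -0.0, -0.5559], [0.0001, -1.0, -0.0001]]
bottom [461.79 165.06  59.73] lean 0.01
```

Emit:
{"op": "apply_moves", "data": {
  "moves": [
    [1,0,1.5,0,0,0,0],
    [1,0,1.5,0,0,0,0],
    [1,0,1.5,0,0,0,0],
    [1,0,1.5,0,0,0,0],
    [1,0,0,0,0,0,0],
    [1,0,0,0,0,0,0]
  ]
}}

```text
time: 14.4
tool_pos: [0.4618, 0.165, 0.1287]
tool_rot: [0.333, -0.333, 0.624, -0.624]
contact_force: [-0.6, 0.1, -1.6]
gripper_width: 0.273
```

```bash
python3 -c "
from h import *
stat()"
```

```text
14.4 pos [461.8  165.04 128.72] F [-0.63  0.13 -1.63] T [ 0.   -0.    0.08] w 0.273
[[-0.5559, -0.0001, 0.8313], [-0.8313, -0.0, -0.5559], [0.0001, -1.0, -0.0001]]
bottom [461.79 165.04  53.72] lean 0.01
```

Emit:
{"op": "apply_moves", "data": {
  "moves": [
    [1,0,1.5,0,0,0,0],
    [1,0,1.5,0,0,0,0],
    [1,0,1.5,0,0,0,0],
    [1,0,1.5,0,0,0,0],
    [1,0,0,0,0,0,0],
    [1,0,0,0,0,0,0]
  ]
}}

```text
time: 15.0
tool_pos: [0.4618, 0.1651, 0.1227]
tool_rot: [0.333, -0.333, 0.624, -0.624]
contact_force: [-0.2, 0.4, -1.4]
gripper_width: 0.27
```

```bash
python3 -c "
from h import *
stat()"
```

```text
15.0 pos [461.82 165.06 122.72] F [-0.2   0.41 -1.42] T [-0.03 -0.05  0.02] w 0.27
[[-0.5559, -0.0001, 0.8312], [-0.8312, 0.0, -0.5559], [0.0, -1.0, -0.0001]]
bottom [461.81 165.06  47.72] lean 0.01
```

Emit:
{"op": "apply_moves", "data": {
  "moves": [
    [1,0,1.5,0,0,0,0],
    [1,0,1.5,0,0,0,0],
    [1,0,1.5,0,0,0,0],
    [1,0,1.5,0,0,0,0],
    [1,0,1.5,0,0,0,0],
    [1,0,1,0,0,0,0],
    [1,0,0.5,0,0,0,0],
    [1,0,0,0,0,0,0],
    [1,0,0,0,0,0,0]
  ]
}}

```text
time: 15.9
tool_pos: [0.4619, 0.1651, 0.1138]
tool_rot: [-0.333, 0.333, -0.624, 0.624]
contact_force: [-0.2, 0.4, -2.0]
gripper_width: 0.27
```

```bash
python3 -c "
from h import *
stat()"
```

```text
15.9 pos [461.9  165.08 113.82] F [-0.17  0.37 -2.03] T [-0.04 -0.01 -0.01] w 0.27
[[-0.5559, 0.0001, 0.8313], [-0.8313, 0.0001, -0.5559], [-0.0001, -1.0, 0.0001]]
bottom [461.91 165.08  38.82] lean 0.01
```

Emit:
{"op": "apply_moves", "data": {
  "moves": [
    [1,0,0.5,0,0,0,0],
    [1,0,0.5,0,0,0,0],
    [1,0,0,0,0,0,0],
    [1,0,0,0,0,0,0]
  ]
}}

```text
time: 16.3
tool_pos: [0.4618, 0.1651, 0.1128]
tool_rot: [0.333, -0.333, 0.624, -0.624]
contact_force: [0.0, 0.5, -1.8]
gripper_width: 0.277
```

Emit:
{"op": "apply_moves", "data": {
  "moves": [
    [1,0,0.5,0,0,0,0],
    [1,0,0.5,0,0,0,0],
    [1,0,0,0,0,0,0],
    [1,0,0,0,0,0,0]
  ]
}}

```text
time: 16.7
tool_pos: [0.4618, 0.165, 0.1117]
tool_rot: [0.333, -0.333, 0.624, -0.624]
contact_force: [0.5, 0.0, -1.2]
gripper_width: 0.272
```

```bash
python3 -c "
from h import *
stat()"
```

```text
16.7 pos [461.82 165.05 111.73] F [ 0.5   0.01 -1.21] T [-0.02 -0.   -0.04] w 0.272
[[-0.5559, -0.0001, 0.8313], [-0.8313, 0.0, -0.5559], [0.0, -1.0, -0.0001]]
bottom [461.82 165.05  36.73] lean 0.0
```

Emit:
{"op": "apply_moves", "data": {
  "moves": [
    [1,0,0.5,0,0,0,0],
    [1,0,0.5,0,0,0,0],
    [1,0,0,0,0,0,0],
    [1,0,0,0,0,0,0]
  ]
}}

```text
time: 17.1
tool_pos: [0.4619, 0.1651, 0.1111]
tool_rot: [-0.333, 0.333, -0.624, 0.624]
contact_force: [-0.9, -0.4, 2.2]
gripper_width: 0.272
```

Emit:
{"op": "apply_moves", "data": {
  "moves": [
    [1,0,0.5,0,0,0,0],
    [1,0,0,0,0,0,0],
    [1,0,0,0,0,0,0]
  ]
}}

```text
time: 17.4
tool_pos: [0.462, 0.1651, 0.111]
tool_rot: [-0.333, 0.333, -0.624, 0.624]
contact_force: [-3.2, -1.3, 6.8]
gripper_width: 0.271
```

Emit:
{"op": "apply_moves", "data": {
  "moves": [
    [1,0,0.5,0,0,0,0],
    [1,0,0,0,0,0,0],
    [1,0,0,0,0,0,0]
  ]
}}

```text
time: 17.7
tool_pos: [0.462, 0.1651, 0.111]
tool_rot: [0.333, -0.333, 0.624, -0.624]
contact_force: [-3.6, -0.9, 8.2]
gripper_width: 0.27
```

The collar has landed: the lower end is at 36.0 mm, 40 mm below the flange top, with a firm stop at ~8 N. I unload, open and check before backing off.

Emit:
{"op": "apply_moves", "data": {
  "moves": [
    [1,0,-0.8,0,0,0,0],
    [1,0,0,0,0,0,0],
    [0.3,0,0,0,0,0,0],
    [0,0,0,0,0,0,0],
    [-0.5,0,0,0,0,0,0],
    [-1,0,0,0,0,0,0],
    [-1,0,0,0,0,0,0],
    [-1,0,0,0,0,0,0],
    [-1,0,0,0,0,0,0]
  ]
}}

```text
time: 18.6
tool_pos: [0.4619, 0.1651, 0.1106]
tool_rot: [-0.333, 0.333, -0.624, 0.624]
contact_force: [0.2, -0.7, -0.1]
gripper_width: 1.001
```

Emit:
{"op": "apply_moves", "data": {
  "moves": [
    [-1,0,-5,0,0,0,0],
    [-1,0,-10,0,0,0,0],
    [-1,0,-15,0,0,0,0],
    [-1,0,-20,0,0,0,0],
    [-1,0,-20,0,0,0,0],
    [-1,0,-20,0,0,0,0],
    [-1,0,-20,0,0,0,0],
    [-1,0,-20,0,0,0,0],
    [-1,0,0,0,0,0,0],
    [-1,0,0,0,0,0,0]
  ]
}}

```text
time: 19.6
tool_pos: [0.4621, 0.1651, 0.2415]
tool_rot: [-0.334, 0.333, -0.623, 0.624]
contact_force: [0.1, -1.2, -0.1]
gripper_width: 1.001
```

```bash
python3 -c "
from h import *
s,M,B=stat()
sc=manip.grab_frame('scene')
cv2.imwrite('pics/a5.png',cv2.resize(sc[190:265,265:365],(800,600),interpolation=cv2.INTER_CUBIC))"
```

```text
19.6 pos [462.14 165.14 241.55] F [ 0.13 -1.15 -0.15] T [0.04 0.02 0.01] w 1.001
[[-0.5558, 0.0019, 0.8313], [-0.8313, 0.0004, -0.5558], [-0.0014, -1.0, 0.0014]]
bottom [462.28 165.17 166.55] lean 0.11
```

View pics/a5.png

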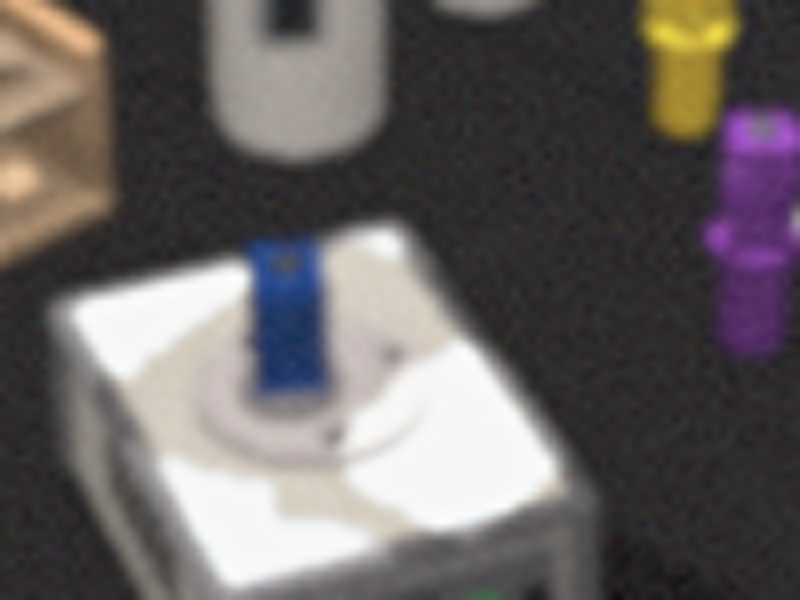

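The plug stands upright in the bore with its collar down on the flange (crop 290,395). The head top is at (288,255) and the gripper is clear.

```bash
python3 -c "
from plant import manip
print(manip.job_done())"
```

```text
the job is handed in; nothing more can be done
None
```

The blue plug is home in the heater's bore and released, and I handed the job in at about 20 s of the 64 s allowed; no verdict was reported.

- **Method:** I drew the plug out of its stand and leaned it 15°. I tipped its lower edge into the bore until its lower end was about 3 mm below the flange top. I felt the bore wall, straightened the plug in stages, slid it down, opened the gripper and backed off.
- **Forces:** Side forces on the way in stayed around 3 N. Seating on the collar reached about 8 N, against the 15 N limit. I only read the force at the end of each move, so brief peaks in between were not seen.
- **Last checks:** At the stop the lower end was about 40 mm below the flange top with 0° lean, both worked out from the tool pose. The final picture shows the plug upright with its collar on the metal and the gripper clear of it.
- **Not checked:** The edge-first depth is a computed figure, not measured directly. I did not measure the bystanders again at the end. The paths kept well clear of them and none looked disturbed in the pictures I took.

No check failed or disagreed beyond the 1–2 mm camera scatter, which the feeling in corrected.

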